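# Find the concealed catch of a keepsake box and spring its hidden drawer

### The job

The keepsake box on the dresser has a hidden drawer without a handle: one of the six wooden tablets in the band across its top is really the catch. Feel along the band gently with the fingertips until you find the tablet that sits a little low and gives, and press it in so that the drawer springs out by itself. Then take the hand away, with the drawer left standing open and untouched, and the book, mug, bangle and scent bottle where they were.

Things in the scene. Friction and masses are not known exactly. Their poses are not given: they have to be found in the camera images.
- case: The keepsake box, fixed to the dresser: 200 mm deep (its x) by 340 mm wide (its y) by 85 mm high, brown wood on four small brass feet, its flat top edged by two brass lines beside the band. Origin: centre of its underside, on the dresser top; z up, its front is its -x side, turned away from the robot. Pressing anything harder than 40 N marks the wood.
- band (a point): Centre of the band, on the flat top, 85 mm above the dresser; axes as the box's. The band is 48 mm wide (x) and 288 mm long (y): six tablets of one wood, 48 x 48 mm, edge to edge, centres at x = 0, y = -120, -72, -24, 24, 72, 120 mm. Five are fixed, level with the top, and do not give. One, in a different place each time, is the catch; no pose tells which.
- catch (a joint): How far the catch is pressed in, m: 0 at rest, 0.006 fully in. It is a 45 x 45 mm plate in a 48 x 48 mm straight-sided hole, its face 2 mm below the top at rest; it starts to give at about 1.4 N and is fully in (8 mm below the top) at about 5 to 6 N. The drawer is freed at about 0.004. While the drawer stands open the catch is kept down at about 0.004.
- runner (a joint): How far the hidden drawer stands out of the box's front (along the box's -x), m: 0 shut (held by the catch against a spring), 0.040 fully out. Once freed it springs out by itself within about half a second and stays there.
- drawer: The hidden drawer: its front board, 12 mm thick, 317 mm wide and 44 mm high, is the lower part of the box's front and has no handle. Origin: on the box's middle axis (x = y = 0 of the box) when shut, 14 mm above the dresser; axes as the box's. Not to be touched.
- book: Bystander: a loose closed book, 105 x 148 x 24 mm, terracotta covers, lying flat; the mug stands on it. Origin: centre of its underside.
- mug: Bystander: a loose beige mug, 82 mm wide and 85 mm high, standing on the book. Origin: centre of its underside.
- bangle: Bystander: a loose brass bangle lying flat, 72 mm across, 7 mm high. Origin: centre of its underside.
- scent: Bystander: a loose amber glass jar with a brass cap, 48 mm wide and 95 mm high. Origin: centre of its underside.

How it is judged:
By the outcome, as a careful person would: the job done as asked, in the order asked, and still so for the second after the job is handed in, with the robot touching nothing.
It also fails if it takes over 56 s, if anything falls off the work surface, if the arm or the gripper's body presses on something with over 40 N, if the wrist force passes 120 N, or if a joint passes its speed limit or range.

### The arm

A 6-joint arm with a two-finger parallel gripper is mounted at the origin on the work surface. World frame = base frame: x ahead of the robot, y to its left, z up, the work surface at z = 0. Lengths are in mm, angles in rad, forces in N, time in s.
With the tool pointing down it reaches from about 350 to 975 mm from the base axis. Payload 7.1 kg.
Tool frame: the origin (TCP) lies between the finger pads; the fingertips stand 14 mm ahead of it and the grasp point (between the pads) lies 5 mm behind it; z points along the fingers, y is the line along which they close (so a half turn about z gives the same grasp; the last joint's range is limited). The gripper opens to 88 mm and grips with 3 to 60 N. Pads are 20 mm wide; open, the fingers measure 115 mm over their backs; the gripper's body (75 mm by 178 mm) begins 61 mm behind the grasp point.
Start: joints at [1.298, 0.423, 1.63, -0, 1.089, -0.019], TCP at [156.896, 604.97, 207.875] pointing down, gripper open.
Joint ranges: [-3, 3], [-0.9, 2.11], [0.09, 2.58], [-1.31, 4.45], [0.11, 2.69], [-2.54, 2.54]. Speed limits (rad/s): [2.39, 2.39, 3.01, 3.14, 3.14, 3.14].

### API

Orientations are given as a rotation vector (axis times angle).
In Python, from workcell import ctrl gives the robot as it stands. The module is installed in compiled form; this text tells all that it offers.
- The arm moves only by the tool servo_tool, never from a script. Its argument "plan" is a list of rows, each a list of 3 entries, a list of its own where there are three numbers: the closure, from 0 (fully open) to 1 (shut), then the shift along the world's x, y, z in mm, then the turn about the world's z in degrees. In form: [[hand, [x, y, z], yaw], ...]. A call has 1 to 10 rows; each row is the pose to reach, as a shift and turn from the pose commanded when the call began; what a row does not reach only later rows make up. A row lasts 1/12 s, in which the tool goes at most 41.7 mm and 7.16 degrees, less where a joint would pass 70% of its speed; a pose out of reach is approached as far as the arm can. A call with a gripper value outside its range is refused whole. The fingers move at their own pace and stop on an object; the grip force is fixed at half the most. Time passes only in rows, so rows that repeat a pose let the fingers close. It gives the time, the measured TCP pose, the force, the opening and the grip force at its end, in the units of the state.
- ctrl.get_obs(): the state, without advancing time (a new reading comes with each control period).
- ctrl.get_image(name): name is "side" or "top"; returns the picture (384x512x3 uint8, blue, green, red); there is no depth.
- ctrl.camera_info(name): a dict with "fovy" (degrees; the focal length in pixels is half the picture's height over the tangent of half this angle, whatever the lens; pixels are square), "cx", "cy" (the principal point, pixels), "rvec" (rotation vector, rad) and "tvec" (3), from world to camera coordinates, as OpenCV has them. Camera axes: x right, y down, z forward; pixel columns grow to the right and rows downward; lengths in mm; the calibration is good to about 2 mm. A picture is of the moment at which its call begins. camera_info takes no time and is no camera call.
- ctrl.close_job(): hands the job in; it is judged then, once.
The state is a dict: "t": time; "qpos": joint angles; "qvel": joint speeds; "joint_torque": joint torques, N m; "ee_pos": TCP position; "orientation": TCP orientation; "ft_force": force on the tool from outside, world axes, zero at the start; "moment": the same for the moment, N m; "width": finger opening in mm; "grasp_force": force on a finger pad.
Only numpy, scipy, OpenCV 4.12 (cv2) and the standard library are available. Lean on these libraries where they do the work, as an engineer would, in place of code of your own. Each camera call takes 0.05 s, during which the arm holds its last target. There are 200 camera calls.

## Working session

There is one attempt and no reset: what is moved stays moved. The work goes in short steps, Python scripts to look and compute and a tool call to move; the robot and the scene stay as the last step left them, time stands still between calls to the robot, and variables do not carry over. Pictures are saved under pics/ and viewed, at most 10 in all, crops included, and the job is handed in when it is done.

Besides the shell and the picture viewer there is one more tool, called after "Emit:" as name([rows], argument=value, ...), one row to a line, values as JSON. servo_tool: Moves the arm, as the interface text tells. Its arguments: {"type":"object","properties":{"plan":{"type":"array"}},"required":["plan"]}

```bash
mkdir -p pics
python3 - <<'E'
from workcell import ctrl
import cv2
for n in("top","side"):
    cv2.imwrite(f"pics/{n}0.png",ctrl.get_image(n)); print(n,ctrl.camera_info(n))
o=ctrl.get_obs();print({k:o[k] for k in("t","ee_pos","orientation","ft_force","width")})
E
```

```text
top {'fovy': 49.27507328113785, 'cx': 251.38249973865922, 'cy': 191.8698082114975, 'rvec': array([ 2.19209081, -2.13346521,  0.10396571]), 'tvec': array([  16.05676904,  546.28966934, 1330.50037058])}
side {'fovy': 57.15212443423969, 'cx': 251.9822220483528, 'cy': 192.23878492859566, 'rvec': array([ 2.18930924, -0.64991571,  0.32023867]), 'tvec': array([-432.09525282,  248.16332972,  856.17811454])}
{'t': 0.1, 'ee_pos': array([156.78246078, 604.49702719, 207.20021538]), 'orientation': array([-3.97614530e-01, -3.11615882e+00,  2.07248011e-03]), 'ft_force': array([0.62113603, 0.11992481, 0.26426504]), 'width': 87.68775400012086}
```

View pics/top0.png

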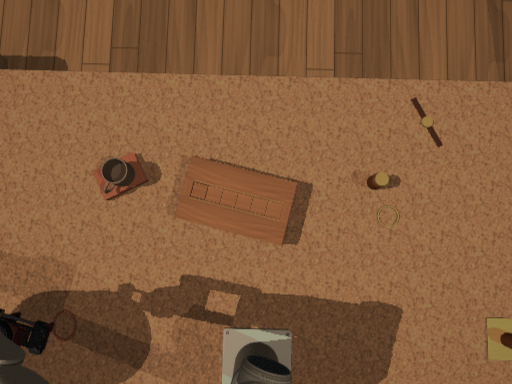

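View pics/side0.png

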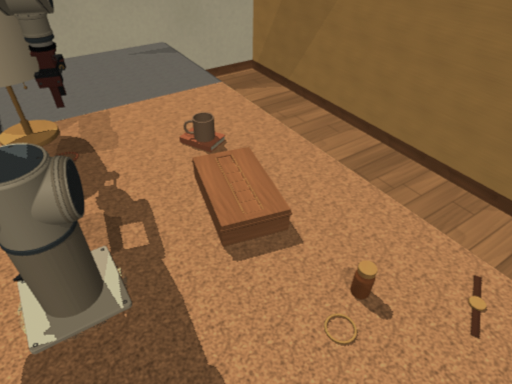

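The top view shows the box centred near (237,200). Its leftmost tablet, near (200,191), has a darker outline. The side view shows the same box with its far end near (235,160). Next I'll zoom in and measure.

```bash
cat > h.py <<'E'
import numpy as np,cv2
from workcell import ctrl
def K(n):
    c=ctrl.camera_info(n);f=192/np.tan(np.radians(c["fovy"]/2))
    return np.array([[f,0,c["cx"]],[0,f,c["cy"]],[0,0,1]]),cv2.Rodrigues(c["rvec"])[0],c["rvec"],c["tvec"]
def ray(n,p,z):
    k,R,_,t=K(n);d=R.T@np.linalg.inv(k)@[p[0],p[1],1];o=-R.T@t
    return o+d*(z-o[2])/d[2]
def proj(n,P):
    k,R,r,t=K(n);return cv2.projectPoints(np.float64(P).reshape(-1,1,3),r,t,k,None)[0][:,0]
E
python3 - <<'E'
import cv2,numpy as np
a=cv2.imread("pics/top0.png")[150:250,170:320]
b=cv2.imread("pics/side0.png")[140:245,185:295]
a=cv2.resize(a,None,fx=5,fy=5,interpolation=cv2.INTER_CUBIC);b=cv2.resize(b,None,fx=5,fy=5,interpolation=cv2.INTER_CUBIC)
cv2.imwrite("pics/a.png",a);cv2.imwrite("pics/b.png",b)
E
```

```text
(no output)
```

View pics/a.png

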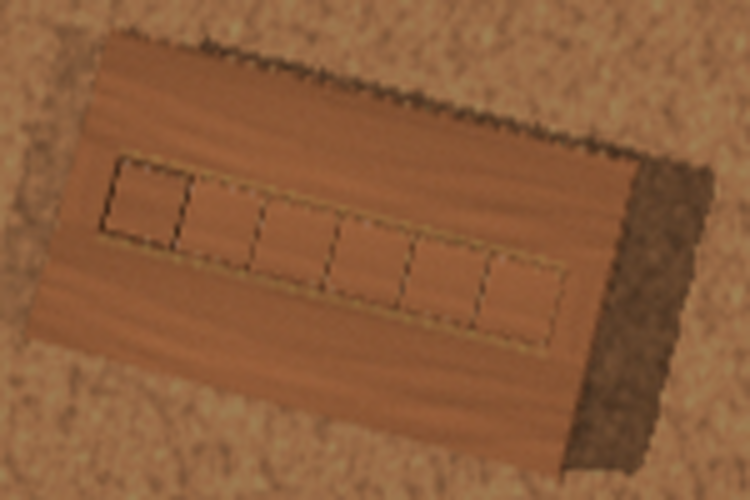

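View pics/b.png

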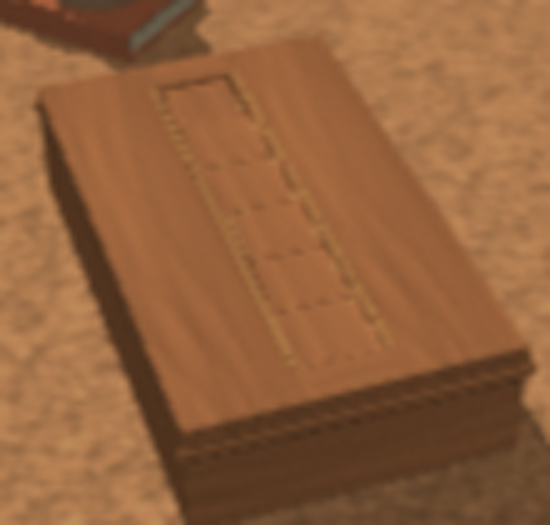

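The crops show the box top with corners at (108,35), (640,160), (562,475) and (28,340) in crop a. The matching corners in crop b are (320,40), (530,350), (183,435) and (40,95). The leftmost tablet, centred near (147,203) in crop a, has dark recessed edges in both views, so it is the likely catch.

Run:
```python
from h import *
T=np.array([[108,35],[640,160],[562,475],[28,340]])/5-.4+[170,150]
S=np.array([[320,40],[530,350],[183,435],[40,95]])/5-.4+[185,140]
Pm=lambda n:(lambda k,R,r,t:k@np.c_[R,t])(*K(n))
X=cv2.triangulatePoints(Pm("top"),Pm("side"),T.T,S.T);X=(X[:3]/X[3]).T
print("tri",X.round(1)); z=85
C=np.array([ray("top",p,z) for p in T]);D=np.array([ray("side",p,z) for p in S])
for Q in(C,D):
    c=Q.mean(0);v=(Q[1]+Q[2]-Q[0]-Q[3]);print(Q.round(0)[:,:2].tolist(),c,np.degrees(np.arctan2(v[1],v[0])),np.linalg.norm(v)/2)
B=np.array([[120,155],[568,268],[548,350],[98,236]])/5-.4+[170,150]
Q=np.array([ray("top",p,85) for p in B]);c=Q.mean(0);v=(Q[1]+Q[2]-Q[0]-Q[3]);v/=np.linalg.norm(v)
print("band",c,np.degrees(np.arctan2(v[1],v[0])))
for k in(-120,-72,-24,24,72,120):print(k,(c+v*k).round(1))
t=np.array([[120,158],[192,178],[173,250],[100,232]])/5-.4+[170,150]
print("tablet",np.mean([ray("top",p,85) for p in t],0))
R=cv2.Rodrigues(ctrl.get_obs()["orientation"])[0];print("tool y",R[:,1],"z",R[:,2])
```

```text
tri [[ 648.   223.1   78.5]
 [ 574.4 -112.1   81.8]
 [ 378.1  -67.5   84.2]
 [ 454.   264.8   79.3]]
[[646.0, 222.0], [576.0, -113.0], [380.0, -68.0], [453.0, 264.0]] [513.69611146  76.31730925  85.        ] -102.1906430263128 341.40925290182565
[[643.0, 214.0], [569.0, -113.0], [376.0, -67.0], [451.0, 257.0]] [509.96019667  72.51731802  85.        ] -102.94500354641413 334.3100624053968
band [513.10372928  76.90460721  85.        ] -102.67604244120984
-120 [539.4 194.   85. ]
-72 [528.9 147.1  85. ]
-24 [518.4 100.3  85. ]
24 [507.8  53.5  85. ]
72 [497.3   6.7  85. ]
120 [486.8 -40.2  85. ]
tablet [539.69803626 194.03961933  85.        ]
tool y [ 0.25110676  0.96795848 -0.00133013] z [-3.33887421e-04 -1.28754667e-03 -9.99999115e-01]
```

Emit:
servo_tool([
  [1,[25,-27,0],0],
  [1,[50,-54,0],1.8],
  [1,[77,-83,0],1.8],
  [1,[104,-112,0],1.8],
  [1,[131,-141,0],1.8],
  [1,[158,-170,0],1.8],
  [1,[185,-199,0],1.8],
  [1,[212,-228,0],1.8],
  [1,[239,-257,0],1.8],
  [1,[260,-280,0],1.8],
])

```text
t: 0.93
ee_pos: [418.2, 322.7, 207.7]
orientation: [-0.35, -3.122, 0.001]
ft_force: [-0.2, -0.3, 0.5]
width: 24.5
grasp_force: 0.0
```

Emit:
servo_tool([
  [1,[27,-29,0],0],
  [1,[54,-58,0],0],
  [1,[80,-86,0],0],
  [1,[100,-108,0],0],
  [1,[115,-124,0],0],
  [1,[122,-131,0],0],
  [1,[122,-131,0],0],
  [1,[122,-131,0],0],
  [1,[122,-131,0],0],
  [1,[122,-131,0],0],
])

```text
t: 1.77
ee_pos: [537.9, 195.1, 207.8]
orientation: [-0.346, -3.122, -0.0]
ft_force: [0.4, -0.1, 0.4]
width: 0.3
grasp_force: 0.0
```

Emit:
servo_tool([
  [1,[0,-1,-20],0],
  [1,[0,-1,-45],0],
  [1,[0,-1,-65],0],
  [1,[0,-1,-82],0],
  [1,[0,-1,-90],0],
  [1,[0,-1,-95],0],
  [1,[0,-1,-98],0],
  [1,[0,-1,-99],0],
  [1,[0,-1,-100],0],
  [1,[0,-1,-100],0],
])

```text
t: 2.6
ee_pos: [539.4, 193.2, 108.6]
orientation: [0.348, 3.121, 0.001]
ft_force: [0.4, -0.2, 0.5]
width: 0.5
grasp_force: 0.0
```

Run:
```python
import cv2,numpy as np
from workcell import ctrl
a=ctrl.get_image("top")[150:250,170:320];b=ctrl.get_image("side")[130:230,185:295]
f=lambda x:cv2.resize(x,None,fx=4,fy=4,interpolation=2)
o=np.hstack([f(b),f(a)]) if 0 else np.hstack([cv2.resize(b,None,fx=3,fy=3,interpolation=2),cv2.resize(a,None,fx=3,fy=3,interpolation=2)])
cv2.imwrite("pics/c.png",o)
```

```text
(no output)
```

View pics/c.png

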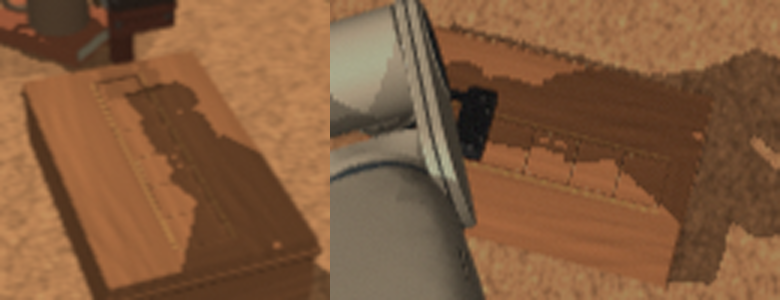

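Run:
```python
from h import *
p=proj("side",[[539,193,94.6],[539,193,83],[539,193,160]]);print(p,(p-[185,130])*3)
im=ctrl.get_image("side")
cv2.imwrite("pics/d.png",cv2.resize(im[60:190,150:290],None,fx=4,fy=4,interpolation=2))
print((p-[150,60])*4)
```

```text
[[225.30008301 157.33220197]
 [225.43103545 160.27303281]
 [224.52903737 140.01664305]] [[120.90024902  81.9966059 ]
 [121.29310636  90.81909843]
 [118.5871121   30.04992915]]
[[301.20033203 389.32880786]
 [301.72414182 401.09213124]
 [298.11614947 320.0665722 ]]
```

View pics/d.png

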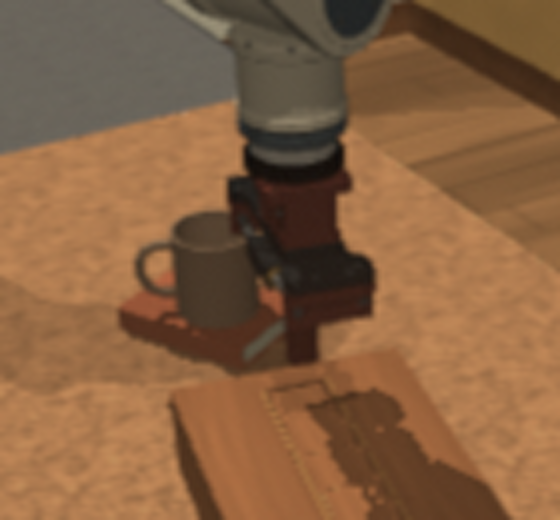

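The picture shows the fingertip ending near crop (302,362). The projection puts it at (301,389), and the recessed tablet is at about (303,393). I'll check that discrepancy before pressing.

Run:
```python
from h import *
im=ctrl.get_image("side");a=cv2.imread("pics/side0.png")
for r in range(136,166,1):print(r,im[r,225].tolist(),a[r,225].tolist())
print(proj("top",[[539,193,160],[539,193,240],[539,193,94]]))
z=lambda x:cv2.resize(x[130:175,200:250],(500,450),interpolation=0)
cv2.imwrite("pics/e.png",cv2.resize(np.hstack([z(im),z(a)]),(800,360)))
```

```text
136 [23, 32, 55] [76, 118, 168]
137 [27, 34, 50] [78, 119, 166]
138 [31, 38, 52] [78, 118, 166]
139 [26, 35, 56] [68, 104, 152]
140 [25, 34, 59] [49, 76, 112]
141 [21, 31, 57] [49, 77, 110]
142 [21, 30, 55] [48, 76, 109]
143 [19, 28, 52] [55, 85, 122]
144 [22, 30, 53] [69, 106, 152]
145 [20, 29, 53] [78, 120, 171]
146 [20, 30, 53] [76, 118, 168]
147 [20, 29, 53] [65, 101, 145]
148 [21, 29, 53] [50, 79, 113]
149 [21, 29, 53] [47, 72, 104]
150 [26, 38, 65] [49, 78, 114]
151 [39, 64, 103] [57, 93, 143]
152 [52, 88, 138] [61, 101, 158]
153 [53, 88, 137] [60, 99, 156]
154 [51, 84, 134] [60, 97, 153]
155 [44, 73, 117] [51, 84, 134]
156 [37, 63, 100] [43, 72, 115]
157 [52, 86, 135] [60, 98, 154]
158 [53, 86, 136] [61, 99, 156]
159 [54, 87, 136] [59, 97, 153]
160 [52, 85, 134] [59, 97, 153]
161 [51, 84, 133] [59, 97, 152]
162 [54, 90, 141] [59, 97, 153]
163 [62, 101, 159] [60, 99, 155]
164 [64, 105, 165] [62, 102, 159]
165 [65, 107, 168] [63, 103, 164]
[[195.80901992 187.96255304]
 [191.74003556 184.63076334]
 [198.78976067 190.4032607 ]]
```

View pics/e.png

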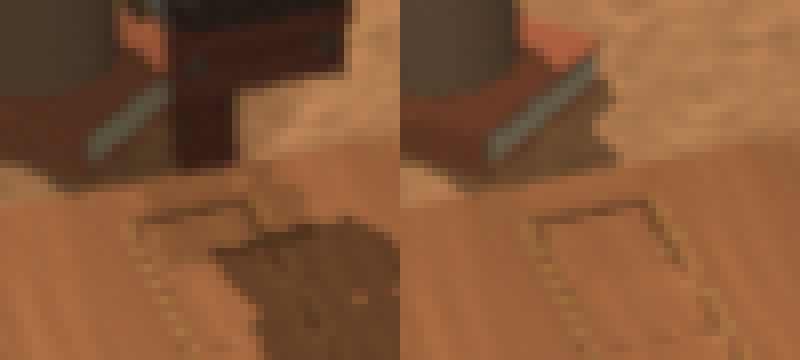

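Run:
```python
from h import *
y=np.array([.251,.968,0]);c=np.array([156.8,604.5,193.5])
print(proj("side",[c+50*y,c-50*y,c+50*y+[0,0,27],c-50*y+[0,0,27]]).round(1))
a=cv2.imread("pics/side0.png");cv2.imwrite("pics/f.png",cv2.resize(a[20:130,20:90],None,fx=5,fy=5,interpolation=0))
```

```text
[[ 65.2 102.7]
 [ 63.3 115.7]
 [ 62.6  95.4]
 [ 60.5 108.1]]
```

View pics/f.png

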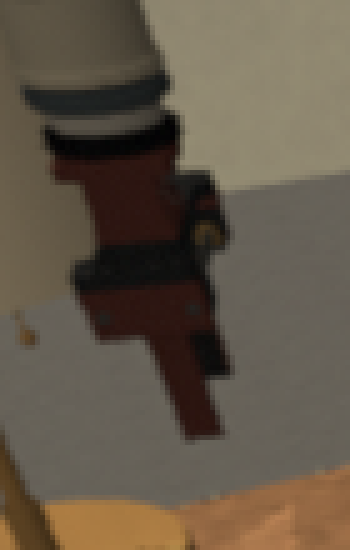

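The start picture shows the near fingertip at (60.6,107.6). That is the same ~27 mm vertical offset, with the columns in agreement. So the lateral position is right but the tip height is uncertain, and I'll go down by force.

Emit:
servo_tool([
  [1,[0,0,-3],0],
  [1,[0,0,-6],0],
  [1,[0,0,-8],0],
  [1,[0,0,-8],0],
  [1,[0,0,-8],0],
])

```text
t: 3.22
ee_pos: [538.7, 192.9, 99.6]
orientation: [-0.349, -3.122, 0.0]
ft_force: [1.0, 0.7, -1.4]
width: 0.5
grasp_force: 0.0
```

Emit:
servo_tool([
  [1,[0,0,-1],0],
  [1,[0,0,-2],0],
  [1,[0,0,-2],0],
])

```text
t: 3.47
ee_pos: [538.8, 192.9, 97.7]
orientation: [-0.349, -3.122, 0.0]
ft_force: [-0.3, -0.2, 0.4]
width: 0.4
grasp_force: 0.0
```

Emit:
servo_tool([
  [1,[0,0,-0.5],0],
  [1,[0,0,-1],0],
  [1,[0,0,-1],0],
])

```text
t: 3.72
ee_pos: [538.8, 192.9, 96.8]
orientation: [-0.349, -3.122, 0.0]
ft_force: [-0.0, 0.7, 0.0]
width: 0.6
grasp_force: 0.0
```

Emit:
servo_tool([
  [1,[0,0,-0.5],0],
  [1,[0,0,-1],0],
  [1,[0,0,-1],0],
])

```text
t: 3.97
ee_pos: [538.8, 193.0, 95.8]
orientation: [-0.348, -3.122, 0.0]
ft_force: [-0.8, -0.9, -0.6]
width: 0.7
grasp_force: 0.0
```

Emit:
servo_tool([
  [1,[0,0,-1],0],
  [1,[0,0,-2],0],
  [1,[0,0,-2],0],
])

```text
t: 4.22
ee_pos: [538.7, 192.9, 93.6]
orientation: [-0.349, -3.122, 0.0]
ft_force: [0.1, 0.2, 0.1]
width: 0.1
grasp_force: 0.0
```

Emit:
servo_tool([
  [1,[0,0,-1],0],
  [1,[0,0,-2],0],
  [1,[0,0,-2],0],
])

```text
t: 4.47
ee_pos: [538.8, 192.9, 91.6]
orientation: [-0.349, -3.122, 0.0]
ft_force: [0.3, -0.5, 0.1]
width: 0.3
grasp_force: 0.0
```

Emit:
servo_tool([
  [1,[0,0,-1],0],
  [1,[0,0,-2],0],
  [1,[0,0,-2],0],
])

```text
t: 4.72
ee_pos: [538.8, 192.9, 89.7]
orientation: [-0.349, -3.122, 0.0]
ft_force: [0.8, -0.5, -0.1]
width: 0.6
grasp_force: 0.0
```

Emit:
servo_tool([
  [1,[0,0,-2],0],
  [1,[0,0,-4],0],
  [1,[0,0,-4],0],
])

```text
t: 4.97
ee_pos: [538.6, 192.9, 85.4]
orientation: [-0.349, -3.122, 0.0]
ft_force: [0.3, -0.2, 0.4]
width: 0.4
grasp_force: 0.0
```

Emit:
servo_tool([
  [1,[0,0,-2],0],
  [1,[0,0,-3],0],
  [1,[0,0,-3],0],
])

```text
t: 5.22
ee_pos: [538.7, 192.9, 82.6]
orientation: [-0.349, -3.122, 0.0]
ft_force: [-0.4, -0.5, 0.1]
width: 0.3
grasp_force: 0.0
```

Run:
```python
from h import *
o=ctrl.get_obs();print(o["ee_pos"],o["ft_force"])
im=ctrl.get_image("side");g=im[:,221:230].max(2)
print([(r,int(np.median(im[r,222:229,2]))) for r in range(144,172)])
cv2.imwrite("pics/g.png",cv2.resize(np.hstack([im[125:180,195:255],ctrl.get_image("top")[165:220,170:230]]),(792,363),interpolation=0))
```

```text
[538.73054161 192.90433334  82.57416957] [-0.43425131 -0.50326478  0.06848779]
[(144, 55), (145, 54), (146, 56), (147, 60), (148, 59), (149, 57), (150, 52), (151, 53), (152, 53), (153, 54), (154, 53), (155, 54), (156, 54), (157, 64), (158, 77), (159, 77), (160, 78), (161, 77), (162, 77), (163, 95), (164, 137), (165, 155), (166, 163), (167, 161), (168, 159), (169, 160), (170, 159), (171, 160)]
```

View pics/g.png

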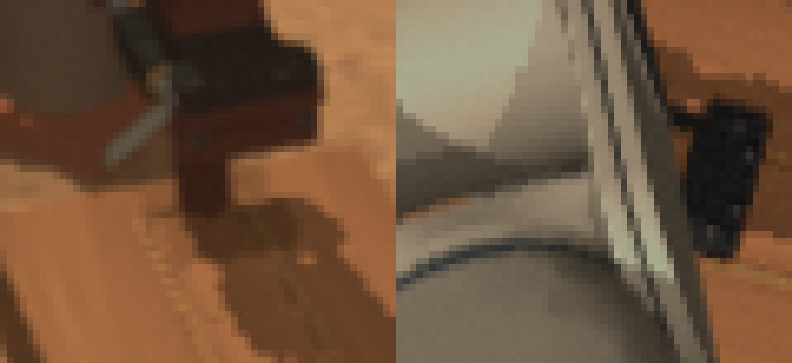

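The picture shows the fingertip at crop (205,212), in front of the box's far edge and over the recessed tablet but still above it. There is no contact yet, so I'll continue down.

Emit:
servo_tool([
  [1,[0,0,-2],0],
  [1,[0,0,-4],0],
  [1,[0,0,-5],0],
  [1,[0,0,-5],0],
])

```text
t: 5.65
ee_pos: [538.6, 192.9, 77.5]
orientation: [-0.349, -3.122, 0.0]
ft_force: [0.6, -0.4, -0.3]
width: 0.3
grasp_force: 0.0
```

Emit:
servo_tool([
  [1,[0,0,-1],0],
  [1,[0,0,-2],0],
  [1,[0,0,-2],0],
])

```text
t: 5.9
ee_pos: [538.8, 192.9, 75.7]
orientation: [-0.349, -3.122, 0.0]
ft_force: [0.3, 0.4, -0.1]
width: 1.0
grasp_force: 0.0
```

Emit:
servo_tool([
  [1,[0,0,-1],0],
  [1,[0,0,-2],0],
  [1,[0,0,-2],0],
])

```text
t: 6.15
ee_pos: [538.8, 193.0, 73.7]
orientation: [-0.348, -3.122, 0.0]
ft_force: [-0.6, 0.2, 1.1]
width: -0.1
grasp_force: 0.0
```

Emit:
servo_tool([
  [1,[0,0,-0.5],0],
  [1,[0,0,-1],0],
  [1,[0,0,-1],0],
])

```text
t: 6.4
ee_pos: [538.8, 192.9, 72.8]
orientation: [-0.349, -3.122, 0.0]
ft_force: [-0.2, -0.1, -0.3]
width: 0.5
grasp_force: 0.0
```

Emit:
servo_tool([
  [1,[0,0,-0.5],0],
  [1,[0,0,-1],0],
  [1,[0,0,-1],0],
])

```text
t: 6.65
ee_pos: [538.8, 192.9, 71.8]
orientation: [-0.349, -3.122, 0.0]
ft_force: [0.1, 0.2, -0.2]
width: 0.3
grasp_force: 0.0
```

Emit:
servo_tool([
  [1,[0,0,-0.5],0],
  [1,[0,0,-1],0],
  [1,[0,0,-1],0],
])

```text
t: 6.9
ee_pos: [538.8, 192.9, 70.8]
orientation: [-0.349, -3.122, 0.0]
ft_force: [-0.2, 0.8, -0.0]
width: 0.8
grasp_force: 0.0
```

Emit:
servo_tool([
  [1,[0,0,-0.5],0],
  [1,[0,0,-1],0],
  [1,[0,0,-1],0],
])

```text
t: 7.15
ee_pos: [538.8, 193.0, 69.7]
orientation: [-0.349, -3.122, 0.0]
ft_force: [0.3, 0.4, -0.1]
width: 0.3
grasp_force: 0.0
```

Emit:
servo_tool([
  [1,[0,0,-0.5],0],
  [1,[0,0,-1],0],
  [1,[0,0,-1],0],
])

```text
t: 7.4
ee_pos: [538.8, 193.0, 68.8]
orientation: [-0.349, -3.122, 0.0]
ft_force: [-0.2, -1.2, 0.0]
width: 0.0
grasp_force: 0.0
```

Emit:
servo_tool([
  [1,[0,0,-0.5],0],
  [1,[0,0,-1],0],
  [1,[0,0,-1],0],
])

```text
t: 7.65
ee_pos: [539.0, 193.0, 68.0]
orientation: [0.349, 3.122, 0.0]
ft_force: [-1.0, 1.1, 1.7]
width: 0.3
grasp_force: 1.2
```

Emit:
servo_tool([
  [1,[0,0,-0.5],0],
  [1,[0,0,-1],0],
  [1,[0,0,-1],0],
])

```text
t: 7.9
ee_pos: [539.0, 193.0, 66.9]
orientation: [0.349, 3.122, 0.0]
ft_force: [-0.5, -0.5, 3.5]
width: 0.4
grasp_force: 1.7
```

Emit:
servo_tool([
  [1,[0,0,-0.5],0],
  [1,[0,0,-1],0],
  [1,[0,0,-1],0],
])

```text
t: 8.15
ee_pos: [539.0, 193.0, 65.9]
orientation: [0.349, 3.122, 0.0]
ft_force: [-1.1, -0.0, 3.3]
width: 0.4
grasp_force: 2.0
```

Run:
```python
from h import *
o=ctrl.get_obs();print(o["ee_pos"],o["ft_force"],o["joint_torque"])
im=ctrl.get_image("side")
print([(r,int(np.median(im[r,222:229,2]))) for r in range(152,175)])
```

```text
[538.96615206 193.00328008  65.87566044] [-1.12035109 -0.01759835  3.32813074] [ 2.78906169e-02 -5.15088630e+01 -1.89182478e+01  2.88029207e-02
 -2.17496264e-01  1.35174137e-04]
[(152, 62), (153, 60), (154, 58), (155, 53), (156, 54), (157, 54), (158, 54), (159, 54), (160, 54), (161, 57), (162, 68), (163, 85), (164, 116), (165, 136), (166, 126), (167, 140), (168, 152), (169, 156), (170, 158), (171, 160), (172, 158), (173, 152), (174, 161)]
```

Contact came at TCP 68.3 and the tablet gives softly, so it is the catch. Pressing on.

Emit:
servo_tool([
  [1,[0,0,-0.5],0],
  [1,[0,0,-1],0],
  [1,[0,0,-1],0],
])

```text
t: 8.45
ee_pos: [538.8, 193.0, 64.7]
orientation: [-0.349, -3.122, 0.0]
ft_force: [-0.1, 0.1, -0.1]
width: 0.4
grasp_force: 0.2
```

Emit:
servo_tool([
  [1,[0,0,-0.5],0],
  [1,[0,0,-1],0],
  [1,[0,0,-1],0],
])

```text
t: 8.7
ee_pos: [538.8, 193.0, 63.8]
orientation: [-0.349, -3.122, 0.0]
ft_force: [-1.0, 0.8, 4.0]
width: 0.6
grasp_force: 2.0
```

Emit:
servo_tool([
  [1,[0,0,-0.5],0],
  [1,[0,0,-0.8],0],
  [1,[0,0,-0.8],0],
  [1,[0,0,-0.8],0],
  [1,[0,0,-0.8],0],
  [1,[0,0,-0.8],0],
])

```text
t: 9.2
ee_pos: [538.8, 193.0, 63.1]
orientation: [-0.349, -3.122, 0.0]
ft_force: [-1.1, -0.1, 5.8]
width: 0.6
grasp_force: 2.2
```

The force dropped to zero at 4 mm, which means the catch released. Next I'll lift straight up and move back to the start side.

Emit:
servo_tool([
  [1,[0,0,3],0],
  [1,[0,0,10],0],
  [1,[0,0,25],0],
  [1,[0,0,45],0],
  [1,[0,0,70],0],
  [1,[0,0,95],0],
  [1,[0,0,120],0],
  [1,[0,0,140],0],
  [1,[0,0,145],0],
  [1,[0,0,145],0],
])

```text
t: 10.03
ee_pos: [539.9, 193.3, 209.8]
orientation: [0.348, 3.119, 0.002]
ft_force: [0.2, -0.8, 0.8]
width: 0.5
grasp_force: 0.0
```

Emit:
servo_tool([
  [1,[-15,16,0],0],
  [1,[-40,43,0],0],
  [1,[-67,72,0],0],
  [1,[-94,101,0],0],
  [1,[-121,130,0],0],
  [1,[-148,159,0],0],
  [1,[-175,188,0],0],
  [1,[-202,217,0],0],
  [1,[-222,238,0],0],
  [1,[-232,249,0],0],
])

```text
t: 10.87
ee_pos: [303.8, 443.3, 206.3]
orientation: [-0.345, -3.121, 0.003]
ft_force: [-0.1, -0.1, -0.5]
width: 0.3
grasp_force: 0.0
```

Emit:
servo_tool([
  [1,[-20,21,0],0],
  [1,[-45,48,0],0],
  [1,[-72,77,0],0],
  [1,[-99,106,0],0],
  [1,[-120,128,0],0],
  [1,[-135,144,0],0],
  [1,[-140,150,0],0],
  [1,[-140,150,0],0],
  [1,[-140,150,0],0],
  [1,[-140,150,0],0],
])

```text
t: 11.7
ee_pos: [167.8, 590.6, 207.3]
orientation: [0.35, 3.122, -0.003]
ft_force: [-0.8, -1.6, -0.4]
width: 0.5
grasp_force: 0.0
```

Run:
```python
from h import *
o=ctrl.get_obs();print(o["t"],o["ee_pos"],o["ft_force"],abs(o["qvel"]).max())
t=ctrl.get_image("top");s=ctrl.get_image("side")
for n,i,b in(("top",t,[(90,145,150,205),(365,400,165,232)]),("side",s,[(175,228,108,152),(315,385,255,350)])):
    a=cv2.imread(f"pics/{n}0.png").astype(int)
    for x0,x1,y0,y1 in b:
        d=abs(i.astype(int)-a)[y0:y1,x0:x1].max(2);print(n,(d>30).sum(),d.max())
cv2.imwrite("pics/h.png",np.hstack([cv2.resize(t[130:260,80:330],(500,260)),cv2.resize(s[100:250,160:310],(260,260))]))
```

```text
11.7 [167.76441818 590.60435573 207.31408893] [-0.77585795 -1.61151184 -0.39232033] 0.009290869491772328
top 0 8
top 0 8
side 0 3
side 0 3
```

View pics/h.png

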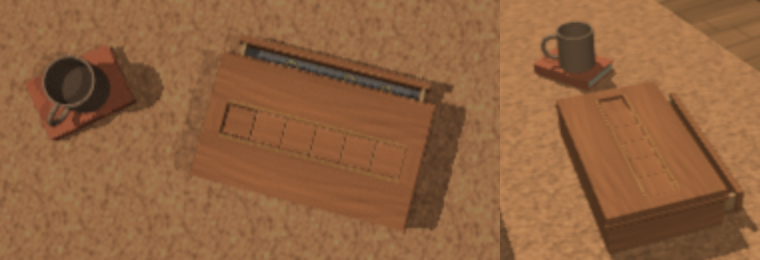

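The picture shows the drawer standing open along the box's far side, from (245,45) to (425,95), and the catch still down at (237,120). The bystanders haven't changed in either view. Handing in.

```bash
python3 -c "
from workcell import ctrl
print(ctrl.close_job())"
```

```text
the job is handed in; nothing more can be done
None
```

The job is handed in: I pressed the catch, the tablet at y = -120 mm, with under 6 N, the drawer sprang open, and the hand was withdrawn with book, mug, bangle and scent bottle unmoved in both views.

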